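# Feed the loaded cassette over the reader's sill

### The arm

A 6-joint arm with a two-finger parallel gripper is mounted at the origin on the work surface. World frame = base frame: x ahead of the robot, y to its left, z up, the work surface at z = 0. Lengths are in m, angles in rad, forces in N, time in s.
With the tool pointing down it reaches from about 0.35 to 0.975 m from the base axis. Payload 7.1 kg.
Tool frame: the origin (TCP) lies on the centre line of the jaws, within the pads' length; the fingertips stand 22 mm ahead of it and the grasp point (between the pads) lies 3 mm ahead of it (bot.nose_length is the z of the fingertips in the tool frame, in m); z points along the fingers, y is the line along which they close (so a half turn about z gives the same grasp; the last joint's range is limited). The gripper opens to 88 mm and grips with 3 to 60 N. Pads are 20 mm wide; open, the fingers measure 115 mm over their backs; the gripper's body (75 mm by 178 mm) begins 61 mm behind the grasp point.
Start: joints at [-0.019, 0.423, 1.63, -0, 1.089, -0.019], TCP at [0.625, 0, 0.245] pointing down, gripper open.
Joint ranges: [-3, 3], [-0.9, 2.11], [0.09, 2.58], [-1.31, 4.45], [0.11, 2.69], [-2.54, 2.54]. Speed limits (rad/s): [2.39, 2.39, 3.01, 3.14, 3.14, 3.14].

### API

Orientations are given as [roll, pitch, yaw] about the fixed x, y, z axes, in that order (R = Rz(yaw) Ry(pitch) Rx(roll)).
In Python, from bench import bot gives the robot as it stands. The module is installed in compiled form; this text tells all that it offers.
- The arm moves only by the tool play_rows, never from a script. Its argument "deltas" is text: rows parted by semicolons, each of 6 numbers parted by spaces: the shift along the world's x, y, z in mm, then the turn, a rotation vector about the world's x, y, z in rad. A call has 1 to 8 rows; each row shifts and turns the commanded pose from where the row before left it; what a row does not reach is not made up. A row lasts 1/8 s, in which the tool goes at most 62.5 mm and 10.7 degrees, less where a joint would pass 70% of its speed; a pose out of reach is approached as far as the arm can. A call with a gripper value outside its range is refused whole. "hand" is the opening, from -1 (shut) to 1 (fully open), set as the call begins (left out, the last holds). The fingers move at their own pace and stop on an object; the grip force is fixed at half the most. Time passes only in rows, so rows that do not move let the fingers close. It gives the time, the measured TCP pose, the force, the opening and the grip force at its end, in the units of the state.
- bot.read_state(): the state, without advancing time (a new reading comes with each control period).
- bot.grab_frame(name): name is "scene" or "side" or "wrist"; returns a dict with "frame" (384x512x3 uint8, red, green, blue), "camera_matrix" (3x3 intrinsics, pixels), "cam_to_world" (4x4, takes a point from camera to world coordinates). Camera axes: x right, y up, looking along -z (the intrinsics and any distortion apply to the point x, -y, -z); pixel columns grow to the right and rows downward; lengths in m; the calibration is good to about 2 mm. The wrist camera is an equidistant fisheye: a pixel r from the principal point sees the ray r / f radians off the axis. A picture is of the moment at which its call begins. There is no depth.
- bot.hand_in(): hands the job in; it is judged then, once.
The state is a dict: "clock": time; "joints": joint angles; "qd": joint speeds; "joint_torque": joint torques, N m; "position": TCP position; "tcp_rot": TCP orientation; "contact_force": force on the tool from outside, world axes, zero at the start; "ft_torque": the same for the moment, N m; "grip_width": opening from 0.0 (shut) to 1.0 (fully open); "gripper_force": force on a finger pad.
Only numpy, scipy, OpenCV 4.12 (cv2) and the standard library are available. Lean on these libraries where they do the work, as an engineer would, in place of code of your own. Each camera call takes 0.05 s, during which the arm holds its last target. There are 200 camera calls.

### The job

Three identical closed cassettes lie on the mat and only one of them is loaded: find it by its weight. Lay the loaded cassette flat on the reader's feed shelf, then push it forward over the raised sill and against the sprung backstop until its tail drops behind the sill and it lies fully home and flat in the pocket. Leave the two empty cassettes lying flat on the mat, and leave the other things on the bench where they are.

Things in the scene. Friction and masses are not known exactly. Their poses are not given: they have to be found in the camera images.
- reader: fixed low cassette reader, white housing, aluminium feed shelf; 375 mm long, 160 wide. Origin: bench height, under the middle of the sill's inner (pocket-side) edge; x = feed direction (shelf to pocket), z up. In mm: shelf x -160 to -17, sill to 0, then the pocket, open above to x 45; beyond, a cover roofs it (underside z 52, top z 62, from x 110 top z 95)
- shelf (a point): middle of the flat open feed shelf's top, 78 mm before the sill's inner edge, 18 mm above the bench; axes as the reader. The shelf is 160 mm wide. Two lead-in guide bars (top 34 mm above the bench) stand on its last 40 mm, narrowing from 46 mm to 29 mm either side of the middle at the sill
- sill (a point): middle of the sill's flat top, 3 mm before its inner edge, 22 mm above the bench; axes as the reader. Steel, raised 4 mm above the shelf: an 11 mm long ramp climbs to the 6 mm wide flat top, then a sheer 6 mm drop to the pocket floor. Once past half-way a cassette tips nose down into the pocket and its tail's underside rises to 10 mm above the shelf; pushed level by a grippy finger it can wedge then, pushed slightly downwards it slides
- pocket (a point): point on the pocket floor where the centre of the cassette's underside lies when home (52 mm past the sill's inner edge, 16 mm above the bench); axes as the reader. Pocket 58 mm wide between decks whose top is 34 mm above the bench. Home, the cassette lies flat on the floor, the backstop holding its tail against the sill's inner face
- backstop (a joint): travel in m of the sprung bar at the pocket's far end: 0 free (face 101 mm past the sill's inner edge), 0.003 with a cassette home, 0.012 the limit; pushes back 4 N free, 6.4 N at 0.003, 13.6 N at the limit. The tail clears the sill about 1 mm past home and may hang by friction until pushed down; let go too soon, the cassette is pushed back on the sill
- mat: fixed pale grey silicone mat, 190 mm (x) by 380 mm (y), 3 mm thick; origin at the centre of its underside, at bench height. The cassettes lie on it side by side along y
- cassette_a: closed flat cassette, grey plastic, 104 mm long (its x), 54 wide (its y), 18 thick, the same both ways round; origin at the centre of its underside, z up through its lid. One of the three is loaded and weighs 0.34 to 0.41 kg; the two empty ones 0.10 to 0.14 kg; nothing else tells them apart and their places are mixed
- cassette_b: closed flat cassette, grey plastic, 104 mm long (its x), 54 wide (its y), 18 thick, the same both ways round; origin at the centre of its underside, z up through its lid. One of the three is loaded and weighs 0.34 to 0.41 kg; the two empty ones 0.10 to 0.14 kg; nothing else tells them apart and their places are mixed
- cassette_c: closed flat cassette, grey plastic, 104 mm long (its x), 54 wide (its y), 18 thick, the same both ways round; origin at the centre of its underside, z up through its lid. One of the three is loaded and weighs 0.34 to 0.41 kg; the two empty ones 0.10 to 0.14 kg; nothing else tells them apart and their places are mixed
- plant_pot: bystander: black plastic plant pot with a seedling, 84 mm across, about 110 mm high; origin at the centre of its underside
- mouse: bystander: white computer mouse 104 x 58 x 32 mm; origin at the centre of its underside
- bottle: bystander: small brown glass bottle, 48 mm across, 95 mm high; origin at the centre of its underside
Not all that is in view belongs to the job. What is shaped like the cassette_a but orange or pink is not meant. Leave any blue or turquoise look-alike of the cassette_b alone.

How it is judged:
On the way:
1. the chosen cassette lies flat on the feed shelf, before the sill (((x of cassette_a in the frame of reader between -0.15 and -0.045 m and y of cassette_a in the frame of reader between -0.05 and 0.05 m and z of cassette_a in the frame of reader between 0.014 and 0.022 m and angle between cassette_a's own z axis and vertical below 0.05 rad) or (x of cassette_b in the frame of reader between -0.15 and -0.045 m and y of cassette_b in the frame of reader between -0.05 and 0.05 m and z of cassette_b in the frame of reader between 0.014 and 0.022 m and angle between cassette_b's own z axis and vertical below 0.05 rad) or (x of cassette_c in the frame of reader between -0.15 and -0.045 m and y of cassette_c in the frame of reader between -0.05 and 0.05 m and z of cassette_c in the frame of reader between 0.014 and 0.022 m and angle between cassette_c's own z axis and vertical below 0.05 rad))), for 0.2 s.
At the end, for the whole second after the job is handed in: Loaded cassette at rest in the pocket: centre 49 to 58 mm past the sill's inner edge, within 5 mm of the middle, underside within 1.8 mm of the floor, tilt under 0.03 rad. The two empties (each under 2.2 N on the mat) at rest flat on the mat, centres within its outline, tilt under 0.05 rad ((((x of cassette_a in the frame of reader between 0.049 and 0.058 m and y of cassette_a in the frame of reader between -0.005 and 0.005 m and z of cassette_a in the frame of reader between 0.013 and 0.0178 m and angle between cassette_a's own z axis and vertical below 0.03 rad and linear speed of cassette_a below 0.02 m/s) and (x of cassette_b in the frame of mat between -0.095 and 0.095 m and y of cassette_b in the frame of mat between -0.19 and 0.19 m and z of cassette_b in the frame of mat between 0 and 0.006 m and angle between cassette_b's own z axis and vertical below 0.05 rad and linear speed of cassette_b below 0.02 m/s and contact force between cassette_b and mat below 2.2 N) and (x of cassette_c in the frame of mat between -0.095 and 0.095 m and y of cassette_c in the frame of mat between -0.19 and 0.19 m and z of cassette_c in the frame of mat between 0 and 0.006 m and angle between cassette_c's own z axis and vertical below 0.05 rad and linear speed of cassette_c below 0.02 m/s and contact force between cassette_c and mat below 2.2 N)) or ((x of cassette_a in the frame of mat between -0.095 and 0.095 m and y of cassette_a in the frame of mat between -0.19 and 0.19 m and z of cassette_a in the frame of mat between 0 and 0.006 m and angle between cassette_a's own z axis and vertical below 0.05 rad and linear speed of cassette_a below 0.02 m/s and contact force between cassette_a and mat below 2.2 N) and (x of cassette_b in the frame of reader between 0.049 and 0.058 m and y of cassette_b in the frame of reader between -0.005 and 0.005 m and z of cassette_b in the frame of reader between 0.013 and 0.0178 m and angle between cassette_b's own z axis and vertical below 0.03 rad and linear speed of cassette_b below 0.02 m/s) and (x of cassette_c in the frame of mat between -0.095 and 0.095 m and y of cassette_c in the frame of mat between -0.19 and 0.19 m and z of cassette_c in the frame of mat between 0 and 0.006 m and angle between cassette_c's own z axis and vertical below 0.05 rad and linear speed of cassette_c below 0.02 m/s and contact force between cassette_c and mat below 2.2 N)) or ((x of cassette_a in the frame of mat between -0.095 and 0.095 m and y of cassette_a in the frame of mat between -0.19 and 0.19 m and z of cassette_a in the frame of mat between 0 and 0.006 m and angle between cassette_a's own z axis and vertical below 0.05 rad and linear speed of cassette_a below 0.02 m/s and contact force between cassette_a and mat below 2.2 N) and (x of cassette_b in the frame of mat between -0.095 and 0.095 m and y of cassette_b in the frame of mat between -0.19 and 0.19 m and z of cassette_b in the frame of mat between 0 and 0.006 m and angle between cassette_b's own z axis and vertical below 0.05 rad and linear speed of cassette_b below 0.02 m/s and contact force between cassette_b and mat below 2.2 N) and (x of cassette_c in the frame of reader between 0.049 and 0.058 m and y of cassette_c in the frame of reader between -0.005 and 0.005 m and z of cassette_c in the frame of reader between 0.013 and 0.0178 m and angle between cassette_c's own z axis and vertical below 0.03 rad and linear speed of cassette_c below 0.02 m/s)))); the robot touches nothing.
It fails at once if the plant pot is moved by more than 30 mm or tipped (distance of plant_pot from where it was at the start of the episode above 0.03 m or angle between plant_pot's own z axis and vertical above 0.4 rad).
It fails at once if the mouse is moved by more than 30 mm or tipped (distance of mouse from where it was at the start of the episode above 0.03 m or angle between mouse's own z axis and vertical above 0.4 rad).
It fails at once if the bottle is moved by more than 30 mm or tipped (distance of bottle from where it was at the start of the episode above 0.03 m or angle between bottle's own z axis and vertical above 0.4 rad).
It also fails if it takes over 72 s, if anything falls off the work surface, if the arm or the gripper's body presses on something with over 40 N, if the wrist force passes 120 N, or if a joint passes its speed limit or range.

## Working session

There is one attempt and no reset: what is moved stays moved. The work goes in short steps, Python scripts to look and compute and a tool call to move; the robot and the scene stay as the last step left them, time stands still between calls to the robot, and variables do not carry over. Pictures are saved under pics/ and viewed, at most 10 in all, crops included, and the job is handed in when it is done.

Besides the shell and the picture viewer there is one more tool, called after ">>>" as name(argument=value, ...) on one line, values as JSON. play_rows: Moves the arm, as the interface text tells. Its arguments: {"type":"object","properties":{"deltas":{"type":"string"},"hand":{"type":"number"}},"required":["deltas"]}

```bash
mkdir -p pics
python3 - <<'E'
from bench import bot
import cv2,numpy as np
s=bot.read_state();print({k:np.round(v,3) for k,v in s.items()})
for n in("scene","side"):
    f=bot.grab_frame(n);print(n,np.round(f["camera_matrix"],1).tolist(),np.round(f["cam_to_world"],3).tolist())
    cv2.imwrite(f"pics/{n}0.png",cv2.resize(f["frame"][:,:,::-1],(800,600)))
    np.savez(f"{n}0.npz",**f)
E
```

```text
{'clock': np.float64(0.0), 'joints': array([-0.019,  0.424,  1.631, -0.   ,  1.089, -0.019]), 'qd': array([ 0.   , -0.   , -0.002, -0.001,  0.002,  0.001]), 'joint_torque': array([ 1.0000e-03, -5.4462e+01, -2.7367e+01,  6.4000e-02,  2.3000e-02,
       -0.0000e+00]), 'position': array([0.625, 0.   , 0.244]), 'tcp_rot': array([-3.14 , -0.   ,  1.571]), 'contact_force': array([0.45 , 0.161, 0.767]), 'ft_torque': array([ 0.023,  0.002, -0.054]), 'gripper_force': np.float64(0.0), 'grip_width': np.float64(0.997)}
scene [[490.3, 0.0, 259.0], [0.0, 490.3, 187.4], [0.0, 0.0, 1.0]] [[0.485, -0.506, 0.714, 1.729], [0.874, 0.295, -0.385, -0.622], [-0.016, 0.811, 0.585, 1.044], [0.0, 0.0, 0.0, 1.0]]
side [[460.1, 0.0, 252.3], [0.0, 460.1, 185.1], [0.0, 0.0, 1.0]] [[-0.711, 0.343, -0.613, -0.442], [-0.703, -0.351, 0.619, 1.004], [-0.003, 0.871, 0.491, 0.839], [0.0, 0.0, 0.0, 1.0]]
```

View pics/scene0.png

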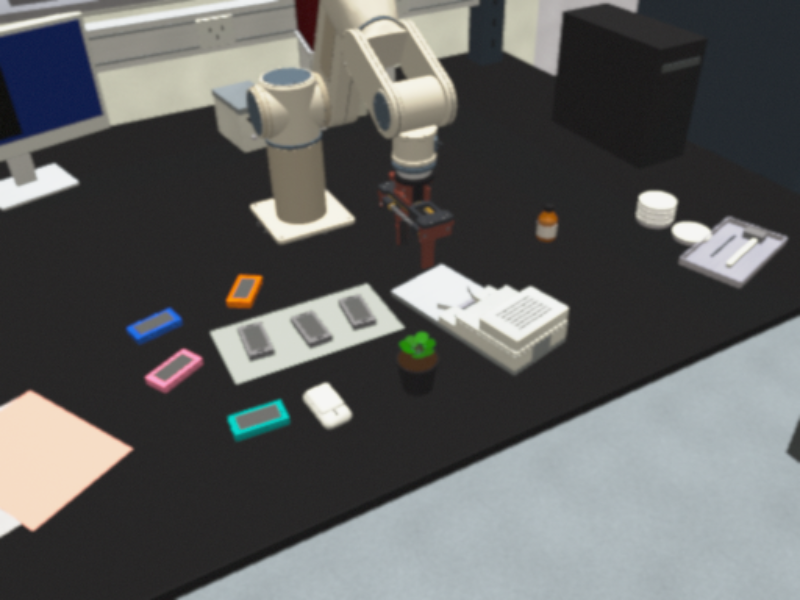

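View pics/side0.png

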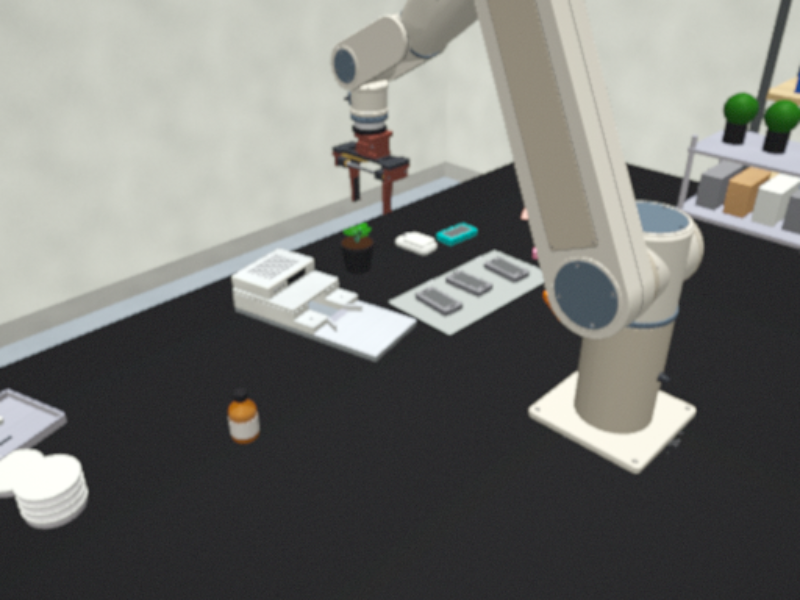

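In the scene view, the grey cassettes on the mat are at (255,340), (312,327) and (356,311). The look-alikes are orange (244,291), blue (155,325), pink (174,370) and turquoise (258,420). The reader's shelf is near (435,287), with its pocket toward (540,330). The grey ones on the mat are the ones I want.

```bash
cat > h.py <<'E'
import numpy as np,cv2
def ray(f,uv,fish=False):
    K=f["camera_matrix"];T=f["cam_to_world"]
    x=(uv[0]-K[0,2])/K[0,0];y=(uv[1]-K[1,2])/K[1,1]
    if fish:
        r=np.hypot(x,y);s=np.sin(r)/max(r,1e-9);d=np.array([x*s,-y*s,-np.cos(r)])
    else: d=np.array([x,-y,-1.])
    return T[:3,3],T[:3,:3]@d
def at(f,uv,z,fish=False):
    o,d=ray(f,uv,fish);return o+d*(z-o[2])/d[2]
E
python3 - <<'E'
from h import *
np.set_printoptions(precision=3,suppress=True)
f=np.load("scene0.npz");g=np.load("side0.npz");k=.64
P=lambda f,l,z:[print(p,at(f,(p[0]*k,p[1]*k),z)) for p in l]
print("mat");P(f,[(210,332),(370,286),(404,325),(238,381)],.003);P(g,[(390,300),(450,332),(497,251),(550,280)],.003)
print("cass sc");P(f,[(255,339),(312,326),(356,310)],.021)
print("cass si");P(g,[(439,299),(469,281),(507,267)],.021)
print("shelf sc");P(f,[(391,292),(441,265)],.018);print("si");P(g,[(415,321),(376,356)],.018)
print("shelf/far top");P(f,[(515,358),(568,305)],.062)
print("pot,mouse,bottle");P(f,[(417,385),(327,405),(547,238)],.0)
E
```

```text
mat
(210, 332) [ 0.373 -0.375  0.003]
(370, 286) [0.394 0.005 0.003]
(404, 325) [0.564 0.003 0.003]
(238, 381) [ 0.555 -0.374  0.003]
(390, 300) [ 0.573 -0.007  0.003]
(450, 332) [ 0.385 -0.     0.003]
(497, 251) [ 0.553 -0.382  0.003]
(550, 280) [ 0.364 -0.345  0.003]
cass sc
(255, 339) [ 0.467 -0.304  0.021]
(312, 326) [ 0.487 -0.181  0.021]
(356, 310) [ 0.484 -0.074  0.021]
cass si
(439, 299) [ 0.475 -0.065  0.021]
(469, 281) [ 0.481 -0.178  0.021]
(507, 267) [ 0.46  -0.299  0.021]
shelf sc
(391, 292) [0.459 0.027 0.018]
(441, 265) [0.422 0.184 0.018]
si
(415, 321) [0.453 0.037 0.018]
(376, 356) [0.418 0.188 0.018]
shelf/far top
(515, 358) [0.83  0.105 0.062]
(568, 305) [0.745 0.303 0.062]
pot,mouse,bottle
(417, 385) [ 0.743 -0.066  0.   ]
(327, 405) [ 0.705 -0.246  0.   ]
(547, 238) [0.43  0.497 0.   ]
```

Run:
```python
import numpy as np,cv2
f=np.load("scene0.npz")["frame"];g=np.load("side0.npz")["frame"]
a=cv2.resize(f[160:260,120:380,::-1],(780,300),interpolation=2);b=cv2.resize(g[145:235,140:374,::-1],(780,300),interpolation=2)
cv2.imwrite("pics/crop1.png",np.vstack([a,b]))
```

```text
(no output)
```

View pics/crop1.png

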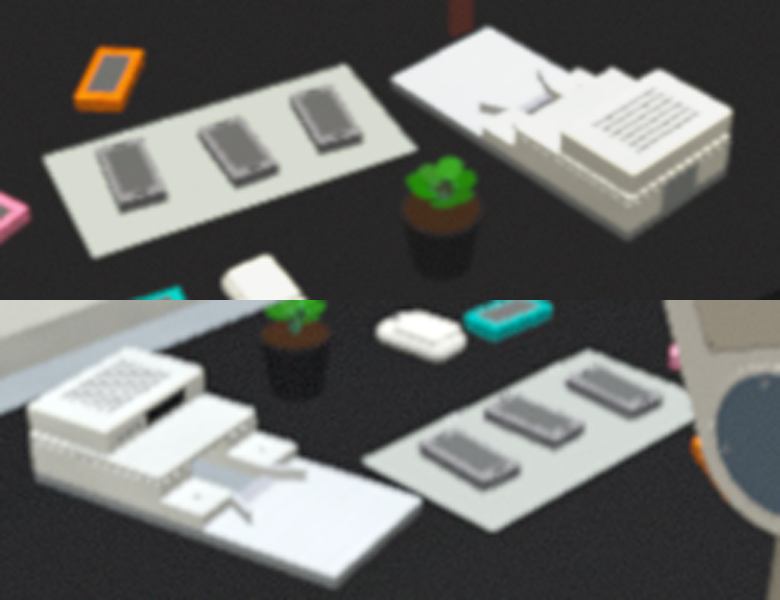

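The crop confirms three grey cassettes on the mat, with the reader feeding roughly along +x at a yaw of about 0.23 rad. I'll go above the middle cassette, turn the tool by -90°, and look with the wrist camera.

>>> play_rows(deltas="-18 -22 5 0 0 -0.18;-18 -22 5 0 0 -0.18;-18 -22 5 0 0 -0.18;-18 -22 5 0 0 -0.18;-18 -22 5 0 0 -0.18;-18 -22 5 0 0 -0.18;-18 -22 5 0 0 -0.18;-18 -22 5 0 0 -0.18")

```text
clock: 1.1
position: [0.4801, -0.1765, 0.2845]
tcp_rot: [-3.141, 0.001, 0.125]
contact_force: [-0.1, -0.5, 0.0]
grip_width: 1.001
gripper_force: 0.0
```

>>> play_rows(deltas="0 0 0 0 0 -0.13;0 0 0 0 0 0;0 0 0 0 0 0")

```text
clock: 1.48
position: [0.481, -0.1758, 0.2844]
tcp_rot: [-3.141, 0.0, 0.004]
contact_force: [-0.6, 0.4, 0.1]
grip_width: 0.998
gripper_force: 0.0
```

Run:
```python
from bench import bot
import cv2,numpy as np
f=bot.grab_frame("wrist");np.savez("w1.npz",**f);s=bot.read_state();print(s["position"],s["tcp_rot"],s["contact_force"],s["joints"]);print(f["camera_matrix"],f["cam_to_world"].round(3))
cv2.imwrite("pics/w1.png",cv2.resize(f["frame"][:,:,::-1],(800,600)))
```

```text
[ 0.48101516 -0.17570021  0.28446279] [-3.14138042e+00  4.40302097e-04  3.29589158e-03] [-0.41348806  0.39535801  0.47561132] [-3.73472334e-01  2.08732199e-01  1.83829576e+00  3.97664436e-05
  1.09505219e+00  1.19400993e+00]
[[297.31863964   0.         256.79784371]
 [  0.         297.31863964 188.19917803]
 [  0.           0.           1.        ]] [[ 0.004  0.961  0.276  0.556]
 [-1.     0.004  0.001 -0.175]
 [-0.    -0.276  0.961  0.424]
 [ 0.     0.     0.     1.   ]]
```

View pics/w1.png

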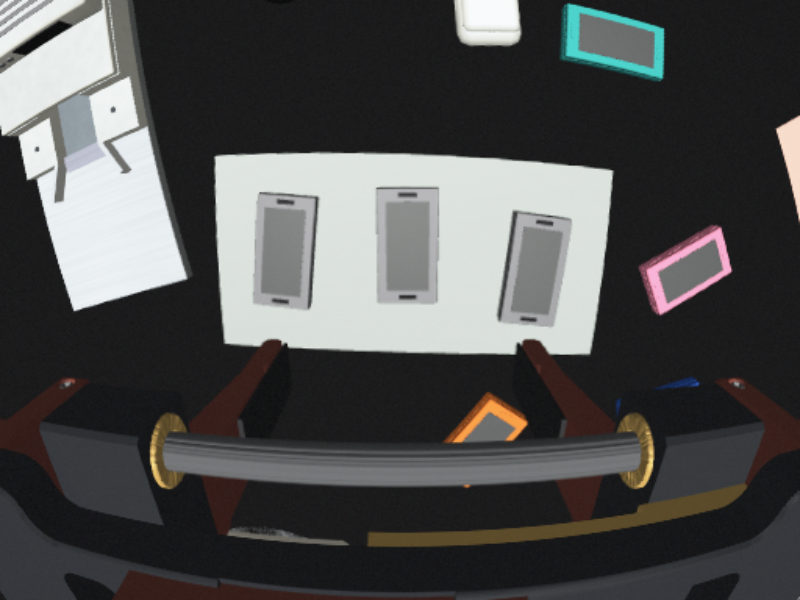

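The wrist view shows the cassettes at (285,250), (407,246) and (535,270), with end slots that can be measured. The shelf's front corners are at (75,310) and (188,278).

Run:
```python
from h import *
np.set_printoptions(precision=4,suppress=True)
f=np.load("w1.npz");k=.64
A=lambda p,z:at(f,(p[0]*k,p[1]*k),z,True)
for n,a,b in(("L",(286,202),(281,300)),("M",(408,195),(407,297)),("R",(542,222),(528,319))):
    a,b=A(a,.021),A(b,.021);d=a-b;print(n,(a+b)/2,np.linalg.norm(d),np.arctan2(d[1],d[0]))
print("mat",[A(p,.003) for p in((216,155),(612,170),(590,354),(224,344))])
a,b=A((75,310),.018),A((188,278),.018);d=a-b;print("shelf",a,b,np.linalg.norm(d),"yaw",np.arctan2(-d[0],d[1]))
m=(a+b)/2;y=np.arctan2(-d[0],d[1]);print("origin",m+.16*np.array([np.cos(y),np.sin(y),0]))
```

```text
L [ 0.4795 -0.0692  0.021 ] 0.09067796004727333 -0.10388494482588682
M [ 0.4836 -0.1811  0.021 ] 0.09161677871264329 -0.0027384462374464165
R [ 0.4625 -0.2984  0.021 ] 0.0918930376542354 -0.07197143902257432
mat [array([ 0.5708, -0.001 ,  0.003 ]), array([ 0.56  , -0.3773,  0.003 ]), array([ 0.3711, -0.3732,  0.003 ]), array([0.3812, 0.0063, 0.003 ])]
shelf [0.4198 0.1858 0.018 ] [0.455  0.0308 0.018 ] 0.15898834114738605 yaw 0.22332190358330611
origin [0.5935 0.1437 0.018 ]
```

>>> play_rows(deltas="3 -5 -60 0 0 0;0 0 -60 0 0 0;0 0 -60 0 0 0;0 0 -50 0 0 0;0 0 -26 0 0 0;0 0 0 0 0 0;0 0 0 0 0 0")

```text
clock: 2.4
position: [0.4841, -0.1807, 0.0283]
tcp_rot: [-3.141, 0.0, 0.002]
contact_force: [-0.1, -0.3, 0.0]
grip_width: 0.999
gripper_force: 0.0
```

>>> play_rows(deltas="0 0 0 0 0 0;0 0 0 0 0 0;0 0 0 0 0 0;0 0 0 0 0 0;0 0 0 0 0 0;0 0 0 0 0 0", hand=-1)

```text
clock: 3.15
position: [0.4841, -0.181, 0.0289]
tcp_rot: [3.142, -0.0, 0.001]
contact_force: [-0.4, 0.6, 2.9]
grip_width: 0.612
gripper_force: 30.0
```

>>> play_rows(deltas="0 0 10 0 0 0;0 0 10 0 0 0;0 0 10 0 0 0;0 0 0 0 0 0;0 0 0 0 0 0")

```text
clock: 3.78
position: [0.4839, -0.1809, 0.0587]
tcp_rot: [-3.142, -0.0, 0.001]
contact_force: [-1.3, 0.1, -4.0]
grip_width: 0.61
gripper_force: 30.0
```

>>> play_rows(deltas="0 0 0 0 0 0")

```text
clock: 3.9
position: [0.4837, -0.1809, 0.0584]
tcp_rot: [-3.141, 0.001, 0.001]
contact_force: [0.0, -0.2, -3.4]
grip_width: 0.612
gripper_force: 30.0
```

About 3.5 N means the middle cassette is the loaded one. I'll carry it over the shelf.

>>> play_rows(deltas="0 0 50 0 0 0;2 50 12 0 0 0.05;3 55 0 0 0 0.05;3 55 0 0 0 0.05;3 55 0 0 0 0.05;3 50 0 0 0 0.022;0 38 0 0 0 0;0 0 0 0 0 0")

```text
clock: 4.9
position: [0.4978, 0.1243, 0.1204]
tcp_rot: [-3.141, 0.0, 0.226]
contact_force: [-0.1, -1.1, -3.7]
grip_width: 0.615
gripper_force: 30.0
```

>>> play_rows(deltas="0 0 0 0 0 0;0 0 0 0 0 0")

```text
clock: 5.15
position: [0.4978, 0.121, 0.1205]
tcp_rot: [3.141, 0.001, 0.222]
contact_force: [0.5, -0.5, -3.3]
grip_width: 0.616
gripper_force: 30.0
```

Run:
```python
from bench import bot
import cv2,numpy as np
f=bot.grab_frame("wrist");np.savez("w2.npz",**f);s=bot.read_state();print(s["position"],s["tcp_rot"],s["contact_force"])
cv2.imwrite("pics/w2.png",cv2.resize(f["frame"][:,:,::-1],(800,600)))
```

```text
[0.49789663 0.12100878 0.1205456 ] [3.14150509e+00 4.59057654e-04 2.21351690e-01] [-0.52740316  0.07343302 -4.07395543]
```

View pics/w2.png

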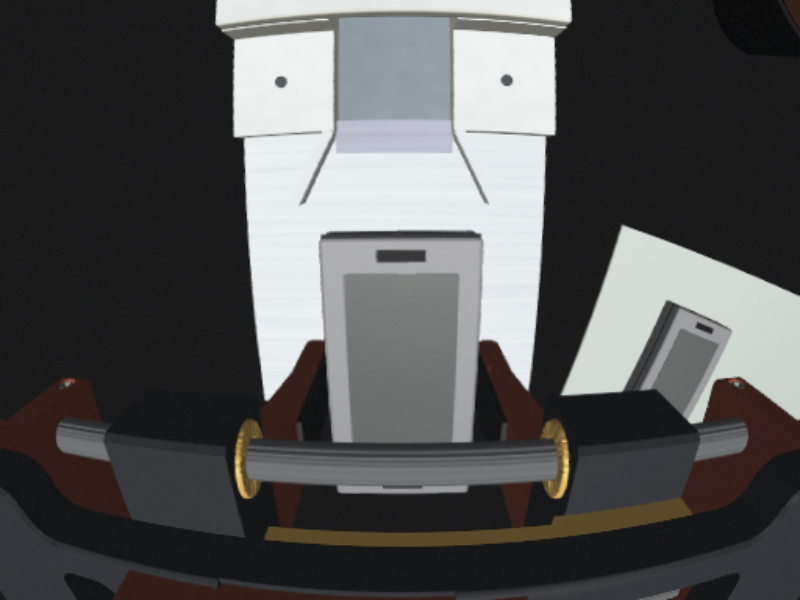

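This close view shows the cassette held straight, with its front slot at (401,256). The sill strip runs from row 120 to 153 between columns 337 and 452, and the deck dots are at (281,82) and (507,80).

Run:
```python
from h import *
np.set_printoptions(precision=4,suppress=True)
f=np.load("w2.npz");k=.64
A=lambda p,z:at(f,(p[0]*k,p[1]*k),z,True)
for n,a,b,z in(("inner",(337,120),(452,120),.022),("ramp",(336,153),(452,153),.018),("shelf sides",(244.5,140),(546,140),.018),("dots",(281,82),(507,80),.034)):
    a,b=A(a,z),A(b,z);d=a-b;print(n,(a+b)/2,np.linalg.norm(d),np.arctan2(-d[0],d[1]))
zt=.1205-.0255+.018
a,b=A((401,256),zt),A((402,487),zt);d=a-b;print("cass",(a+b)/2,np.linalg.norm(d),np.arctan2(d[1],d[0]))
```

```text
inner [0.5929 0.1462 0.022 ] 0.058009219334533194 0.21833339065820082
ramp [0.5764 0.1428 0.018 ] 0.05973660743303441 0.2187993562869697
shelf sides [0.5855 0.1445 0.018 ] 0.15959244495629082 0.2189889893405394
dots [0.6122 0.1508 0.034 ] 0.10979823419805235 0.22638459383406082
cass [0.4973 0.121  0.113 ] 0.0929046107119593 0.2260570647778467
```

>>> play_rows(deltas="0 3 -30 0 0 0;0 0 -25 0 0 0;0 0 -12 0 0 0;0 0 -6 0 0 0;0 0 -3 0 0 0;0 0 0 0 0 0;0 0 0 0 0 0")

```text
clock: 6.08
position: [0.4984, 0.1252, 0.0452]
tcp_rot: [-3.142, -0.001, 0.223]
contact_force: [-0.0, -0.2, -3.4]
grip_width: 0.613
gripper_force: 30.0
```

>>> play_rows(deltas="0 0 0 0 0 0;0 0 0 0 0 0;0 0 0 0 0 0;0 0 0 0 0 0", hand=1)

```text
clock: 6.58
position: [0.4981, 0.1251, 0.0448]
tcp_rot: [-3.142, -0.0, 0.223]
contact_force: [-0.1, -1.2, -0.2]
grip_width: 0.992
gripper_force: 0.0
```

It's released on the shelf. Now I'll lift, partly close, tilt the tool 0.2 rad so the push bears slightly downward, and go behind the tail.

>>> play_rows(deltas="0 0 40 0 0 0;0 0 20 -0.022 0.0975 0;-36 -9 0 -0.022 0.0975 0;-37 -8.5 0 0 0 0;0 0 0 0 0 0")

```text
clock: 7.2
position: [0.4223, 0.1069, 0.1045]
tcp_rot: [-3.141, 0.203, 0.223]
contact_force: [0.6, -0.4, 0.5]
grip_width: 0.997
gripper_force: 0.0
```

>>> play_rows(deltas="0 0 -30 0 0 0;0 0 -20 0 0 0;0 0 -6 0 0 0;0 0 0 0 0 0;0 0 0 0 0 0", hand=-0.66)

```text
clock: 7.82
position: [0.4257, 0.1077, 0.0492]
tcp_rot: [-3.141, 0.199, 0.223]
contact_force: [-0.1, 0.6, 0.0]
grip_width: 0.469
gripper_force: 0.0
```

Run:
```python
from bench import bot
import cv2,numpy as np
f=bot.grab_frame("side");w=bot.grab_frame("wrist");s=bot.read_state();print(s["position"],s["tcp_rot"],s["contact_force"],s["joints"])
a=cv2.resize(f["frame"][120:270,130:330,::-1],(400,300),interpolation=2)
b=cv2.resize(w["frame"][:,:,::-1],(400,300),interpolation=3)
cv2.imwrite("pics/p1.png",np.hstack([a,b]))
```

```text
[0.42555722 0.10766465 0.0492931 ] [-3.14140595  0.19854042  0.2228737 ] [-0.7809644  -0.729864   -0.39730368] [ 2.20826972e-01  5.76122877e-01  2.01239205e+00 -3.17782461e-04
  7.51618133e-01  1.56902197e+00]
```

View pics/p1.png

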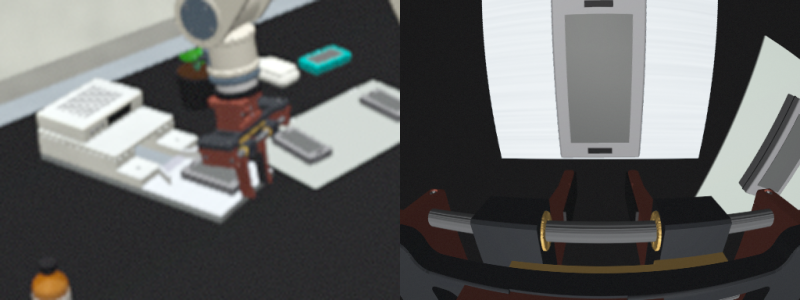

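>>> play_rows(deltas="0 0 0 0 0 0;0 0 0 0 0 0;4.9 1.1 0 0 0 0;4.9 1.1 0 0 0 0;4.9 1.1 0 0 0 0;9.75 2.2 0 0 0 0;9.75 2.2 0 0 0 0;9.75 2.2 0 0 0 0")

```text
clock: 8.93
position: [0.4695, 0.1175, 0.0486]
tcp_rot: [-3.141, 0.2, 0.223]
contact_force: [-3.4, -0.8, 1.1]
grip_width: 0.168
gripper_force: 1.9
```

>>> play_rows(deltas="9.75 2.2 0 0 0 0;9.75 2.2 0 0 0 0;9.75 2.2 0 0 0 0;4.9 1.1 0 0 0 0;4.9 1.1 0 0 0 0;0 0 0 0 0 0")

```text
clock: 9.68
position: [0.5086, 0.1264, 0.0487]
tcp_rot: [-3.141, 0.199, 0.223]
contact_force: [-0.1, -0.9, -0.7]
grip_width: 0.167
gripper_force: 0.0
```

Run:
```python
from bench import bot
import cv2,numpy as np
f=bot.grab_frame("side");w=bot.grab_frame("wrist");s=bot.read_state();print(s["position"],s["tcp_rot"],s["contact_force"])
d=s["position"][:2]-[.593,.1455];print(d@[.9753,.221],d@[-.221,.9753])
a=cv2.resize(f["frame"][120:270,130:330,::-1],(400,300),interpolation=2)
b=cv2.resize(w["frame"][:,:,::-1],(400,300),interpolation=3)
cv2.imwrite("pics/p2.png",np.hstack([a,b]))
```

```text
[0.50844365 0.12634109 0.04878189] [-3.14141509  0.19866611  0.22289943] [-0.56493603 -0.07688452  0.34513013]
-0.08670192241752867 1.270628686924578e-06
```

View pics/p2.png

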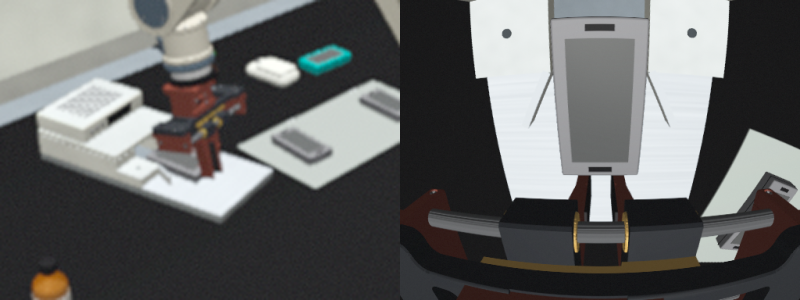

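The cassette is centred and entering between the decks. I'll keep pushing.

>>> play_rows(deltas="9.75 2.2 0 0 0 0;9.75 2.2 0 0 0 0;9.75 2.2 0 0 0 0;9.75 2.2 0 0 0 0;4.9 1.1 0 0 0 0;4.9 1.1 0 0 0 0;4.9 1.1 0 0 0 0;0 0 0 0 0 0")

```text
clock: 10.78
position: [0.5622, 0.1385, 0.0489]
tcp_rot: [-3.141, 0.199, 0.223]
contact_force: [-1.5, -0.7, -0.1]
grip_width: 0.169
gripper_force: 0.7
```

>>> play_rows(deltas="4.9 1.1 0 0 0 0;4.9 1.1 0 0 0 0;2.9 0.7 0 0 0 0;0 0 0 0 0 0")

```text
clock: 11.28
position: [0.5751, 0.1414, 0.0487]
tcp_rot: [-3.141, 0.199, 0.223]
contact_force: [0.6, -0.8, -0.1]
grip_width: 0.171
gripper_force: 0.0
```

Run:
```python
from bench import bot
import cv2,numpy as np
f=bot.grab_frame("side");w=bot.grab_frame("wrist");s=bot.read_state();print(s["position"],s["tcp_rot"],s["contact_force"])
d=s["position"][:2]-[.593,.1455];print(d@[.9753,.221],d@[-.221,.9753])
a=cv2.resize(f["frame"][120:270,130:330,::-1],(400,300),interpolation=2)
b=cv2.resize(w["frame"][:,:,::-1],(400,300),interpolation=3)
cv2.imwrite("pics/p3.png",np.hstack([a,b]))
```

```text
[0.57486348 0.1413194  0.04875465] [-3.14142568  0.19888241  0.2228301 ] [-0.91928529 -0.53702853  0.19445224]
-0.018612457285580142 -6.916634324741197e-05
```

View pics/p3.png

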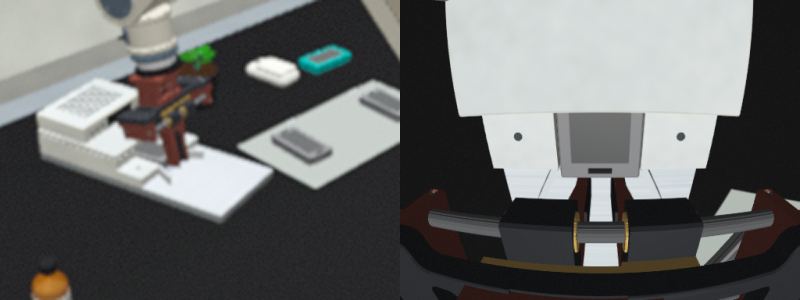

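>>> play_rows(deltas="2.9 0.7 0 0 0 0;2.9 0.7 0 0 0 0;2 0.45 0 0 0 0;0 0 0 0 0 0")

```text
clock: 11.88
position: [0.5818, 0.143, 0.0485]
tcp_rot: [-3.141, 0.201, 0.223]
contact_force: [-3.4, 0.2, 0.4]
grip_width: 0.169
gripper_force: 1.5
```

>>> play_rows(deltas="2 0.45 0 0 0 0;2 0.45 0 0 0 0;0 0 0 0 0 0;0 0 0 0 0 0")

```text
clock: 12.38
position: [0.5842, 0.1435, 0.0484]
tcp_rot: [-3.141, 0.204, 0.223]
contact_force: [-7.0, -2.0, 2.4]
grip_width: 0.166
gripper_force: 3.7
```

>>> play_rows(deltas="1 0.2 0 0 0 0;1 0.2 0 0 0 0;1 0.2 0 0 0 0;0 0 0 0 0 0;0 0 0 0 0 0")

```text
clock: 13.0
position: [0.5863, 0.1439, 0.0477]
tcp_rot: [-3.141, 0.206, 0.223]
contact_force: [-8.2, -1.8, -1.4]
grip_width: 0.17
gripper_force: 4.0
```

>>> play_rows(deltas="0 0 -1 0 0 0;0 0 -1 0 0 0;0 0 0 0 0 0;0 0 0 0 0 0")

```text
clock: 13.5
position: [0.586, 0.1439, 0.0459]
tcp_rot: [-3.141, 0.207, 0.223]
contact_force: [-9.8, -2.7, 0.6]
grip_width: 0.17
gripper_force: 5.2
```

Run:
```python
from bench import bot
import cv2,numpy as np
f=bot.grab_frame("side");w=bot.grab_frame("wrist");s=bot.read_state();print(s["position"],s["tcp_rot"],s["contact_force"])
np.savez("w4.npz",**w)
d=s["position"][:2]-[.593,.1455];print(d@[.9753,.221],d@[-.221,.9753])
a=cv2.resize(f["frame"][170:230,170:250,::-1],(400,300),interpolation=2)
b=cv2.resize(w["frame"][120:270,170:370,::-1],(400,300),interpolation=2)
cv2.imwrite("pics/p4.png",np.hstack([a,b]))
```

```text
[0.58603814 0.14390312 0.04586582] [-3.14138286  0.20690555  0.22286057] [-8.69945926 -2.96875431  0.13105246]
-0.007142813123571938 -1.8865929374470597e-05
```

View pics/p4.png

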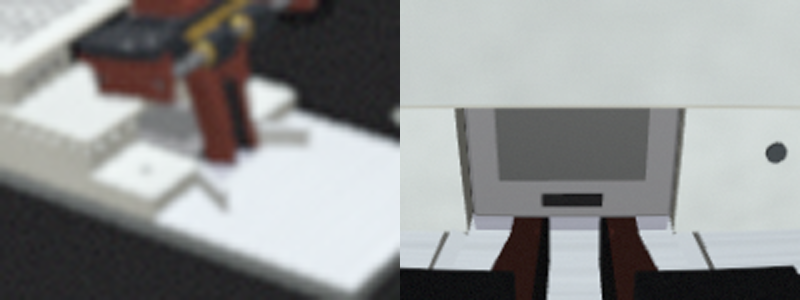

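Run:
```python
from h import *
f=np.load("w4.npz")
for z in(.034,.037,.040,.046):
    p=at(f,(170+575/2-200,120+214/2),z,True)-[.593,.1455,0];l=at(f,(170+(467-400)/2,120+212/2),z,True);r=at(f,(170+(679-400)/2,120+212/2),z,True)
    s=at(f,(170+(541-400)/2,120+200/2),z,True)-[.593,.1455,0]
    print(z,"tail x",p[:2]@[.9753,.221],"slot x",s[:2]@[.9753,.221],"w",np.linalg.norm(l-r))
```

```text
0.034 tail x 0.0013166791724582069 slot x 0.005903863297115965 w 0.05828263911455192
0.037 tail x 0.003444226971440728 slot x 0.007927541748775722 w 0.056962923245172395
0.04 tail x 0.005571774770423135 slot x 0.009951220200435477 w 0.05564320737579284
0.046 tail x 0.009826870368388165 slot x 0.013998577103754989 w 0.053003775637033734
```

>>> play_rows(deltas="-1 -0.2 0 0 0 0;-1 -0.2 0 0 0 0;0 0 0 0 0 0")

```text
clock: 13.98
position: [0.5855, 0.1438, 0.0461]
tcp_rot: [-3.141, 0.204, 0.223]
contact_force: [-5.3, -1.3, -1.2]
grip_width: 0.171
gripper_force: 2.8
```

>>> play_rows(deltas="-1 -0.2 0 0 0 0;0 0 0 0 0 0")

```text
clock: 14.22
position: [0.585, 0.1437, 0.0462]
tcp_rot: [-3.141, 0.203, 0.223]
contact_force: [-5.6, -1.4, -1.6]
grip_width: 0.169
gripper_force: 2.6
```

>>> play_rows(deltas="-1 -0.2 0 0 0 0;0 0 0 0 0 0")

```text
clock: 14.48
position: [0.585, 0.1437, 0.0466]
tcp_rot: [-3.141, 0.2, 0.223]
contact_force: [-3.7, -0.1, -2.4]
grip_width: 0.169
gripper_force: 1.9
```

>>> play_rows(deltas="-1 -0.2 0 0 0 0;0 0 0 0 0 0")

```text
clock: 14.72
position: [0.5849, 0.1437, 0.047]
tcp_rot: [-3.141, 0.198, 0.223]
contact_force: [-0.8, 0.2, -0.4]
grip_width: 0.167
gripper_force: 0.7
```

The force dropped to nothing while the tail stayed put, which suggests the sill has caught it. I'll back off and look.

>>> play_rows(deltas="-5 -1.1 0 0 0 0;-10 -2.2 0 0 0 0;-10 -2.2 10 0 0 0;-20 -4.4 40 0 -0.1 0;0 0 20 0.022 -0.0975 0;0 0 0 0.022 0 0;0 0 0 0 0 0")

```text
clock: 15.6
position: [0.5394, 0.1334, 0.1168]
tcp_rot: [-3.141, -0.002, 0.219]
contact_force: [-0.3, -0.5, -0.1]
grip_width: 0.169
gripper_force: 0.0
```

Run:
```python
from bench import bot
import cv2,numpy as np
f=bot.grab_frame("side");w=bot.grab_frame("wrist");s=bot.read_state();print(s["position"],s["tcp_rot"],s["contact_force"])
np.savez("w5.npz",**w)
a=cv2.resize(f["frame"][165:225,150:230,::-1],(400,300),interpolation=2)
b=cv2.resize(w["frame"][0:150,156:356,::-1],(400,300),interpolation=2)
cv2.imwrite("pics/p5.png",np.hstack([a,b]))
```

```text
[0.53949591 0.13347961 0.11595095] [ 3.14136314e+00 -7.57114470e-04  2.18938774e-01] [ 0.56841053 -0.47211325 -0.32466949]
```

View pics/p5.png

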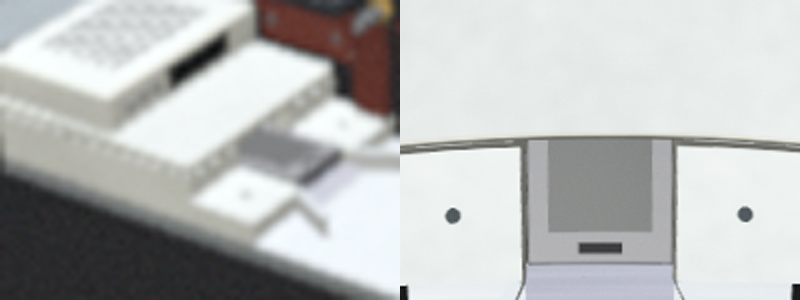

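The cassette looks flush with the decks, its tail edge at row 263 between columns 529 and 671. I'll check that with numbers.

Run:
```python
from h import *
f=np.load("w5.npz");A=lambda u,v,z:at(f,(156+(u-400)/2,v/2),z,True)
R=lambda p:(p[:2]-[.593,.1455])@np.array([[.9753,-.221],[.221,.9753]])
print("cam z",f["cam_to_world"][2,3],"dots",R(A(453,215,.034)),R(A(745,214,.034)))
for z in(.034,.040):
    l,r=A(529,263,z),A(671,263,z);s=A(600,248,z);print(z,R(l),R(r),np.linalg.norm(l-r),"slot",R(s))
f2=np.load("w2.npz");print("dots in w2",[R(at(f2,(u*.64,v*.64),.034,True)) for u,v in((281,82),(507,80))])
```

```text
cam z 0.2555476108267605 dots [0.02020552 0.05575113] [ 0.02010887 -0.05382986]
0.034 [0.00111788 0.02713095] [ 0.00091119 -0.02590177] 0.053031773590103484 slot [0.00643314 0.00058568]
0.04 [0.0016367  0.02639589] [ 0.0014356 -0.0252006] 0.05159555570288181 slot [0.00680801 0.00056952]
dots in w2 [array([0.01969913, 0.05577889]), array([ 0.020089  , -0.05402145])]
```

The measured width fits the cassette being down. I'll press lightly on the tail from above, both to check its height and to seat it.

>>> play_rows(deltas="33 8 0 0 0 0;34 7 0 0 0 0;0 0 -30 0 0 0;0 0 -20 0 0 0;0 0 -7 0 0 0;0 0 0 0 0 0;0 0 0 0 0 0")

```text
clock: 16.58
position: [0.6066, 0.1488, 0.0604]
tcp_rot: [3.141, -0.003, 0.219]
contact_force: [-0.4, 0.7, -0.4]
grip_width: 0.169
gripper_force: 0.0
```

>>> play_rows(deltas="0 0 -1 0 0 0;0 0 -1 0 0 0;0 0 0 0 0 0")

```text
clock: 16.95
position: [0.6062, 0.1487, 0.0579]
tcp_rot: [3.141, -0.003, 0.219]
contact_force: [0.2, 0.6, -0.2]
grip_width: 0.167
gripper_force: 0.0
```

>>> play_rows(deltas="0 0 -1 0 0 0;0 0 0 0 0 0")

```text
clock: 17.2
position: [0.6063, 0.1487, 0.0568]
tcp_rot: [3.141, -0.003, 0.22]
contact_force: [0.3, -0.2, 1.0]
grip_width: 0.175
gripper_force: 0.4
```

>>> play_rows(deltas="0 0 -1 0 0 0;0 0 0 0 0 0")

```text
clock: 17.45
position: [0.6062, 0.1487, 0.0564]
tcp_rot: [3.141, -0.002, 0.219]
contact_force: [-2.3, -1.2, 7.8]
grip_width: 0.164
gripper_force: 3.7
```

The contact is firm at tip z of about 34.5 mm, so the cassette is home and flat. I'll withdraw and hand in.

>>> play_rows(deltas="0 0 20 0 0 0;0 0 50 0 0 0;0 0 50 0 0 0;0 0 0 0 0 0;0 0 0 0 0 0;0 0 0 0 0 0")

```text
clock: 18.2
position: [0.6052, 0.1484, 0.1744]
tcp_rot: [3.141, 0.0, 0.219]
contact_force: [-0.5, -0.2, -0.3]
grip_width: 0.17
gripper_force: 0.0
```

```bash
python3 -c "
from bench import bot
print(bot.read_state()['contact_force']);print(bot.hand_in())"
```

```text
[-0.49110021 -0.18818276 -0.26587028]
the job is handed in; nothing more can be done
None
```

I handed the job in at about 18 s: the middle cassette weighed in as the loaded one (about 3.5 N) and now measures home and flat in the pocket; I never touched the two empties or the other things, and the hand-in call returned no verdict.

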